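# Set the transducer bracket to the yellow line and clamp it

## Robot

A 7-joint arm with a two-finger parallel gripper is mounted at the origin on the work surface. World frame = base frame: x ahead of the robot, y to its left, z up, the work surface at z = 0. Lengths are in m, angles in rad, forces in N, time in s.
With the tool pointing down it reaches from about 0.4 to 0.85 m from the base axis. Payload 10.4 kg.
Tool frame: the origin (TCP) lies on the centre line of the jaws, within the pads' length; the fingertips stand manip.tips_ahead ahead of it and the grasp point (between the pads) lies 11 mm behind it (manip.tips_ahead is the distance from the TCP to the fingertips, in m); z points along the fingers, y is the line along which they close (so a half turn about z gives the same grasp; the last joint's range is limited). The gripper opens to 85 mm and grips with 20 to 120 N. Pads are 22 mm wide; open, the fingers measure 114 mm over their backs; the gripper's body (76 mm by 85 mm) begins 54 mm behind the grasp point. The pads swing forward as they close: fully open they stand 13 mm farther back than shut.
Start: joints at [-1.32, 0.332, -0.065, 1.46, 0.022, 1.35, -0.088], TCP at [0.169, 0.602, 0.239] pointing down, gripper open.
Joint ranges: [-2.6, 2.6], [-0.5, 2.12], [-1.47, 1.34], [0.16, 2.42], [-1.27, 4.41], [0.06, 2.06], [-2.6, 2.6]. Speed limits (rad/s): [2.22, 2.22, 2.79, 2.79, 3.14, 3.14, 3.14].

## Interface

Orientations are given as a rotation vector (axis times angle).
In Python, from rig import manip, optics gives the robot as it stands.
- The arm moves only by the tool servo_tool, never from a script. Its argument "increments" is a list of rows, each an object with "translation": the shift along the tool's x, y, z in mm, a list of three; "roll": the turn about the tool's z in rad; "grip": the opening, from 0 (shut) to 1 (fully open). A call has 1 to 5 rows; each row is the pose to reach, as a shift and turn from the pose commanded when the call began, along the tool's axes at that moment; what a row does not reach only later rows make up. A row lasts 1/10 s, in which the tool goes at most 50 mm and 8.59 degrees, less where a joint would pass 70% of its speed; a pose out of reach is approached as far as the arm can. A call with a gripper value outside its range is refused whole. The fingers move at their own pace and stop on an object; the grip force is fixed at half the most. Time passes only in rows, so rows that repeat a pose let the fingers close. It gives the time, the measured TCP pose, the force, the opening and the grip force at its end, in the units of the state.
- manip.observe(): the state, without advancing time (a new reading comes with each control period).
- optics.read_camera(name): name is "side" or "top" or "wrist"; returns a dict with "color" (400x640x3 uint8, red, green, blue), "K" (3x3 intrinsics, pixels), "camera_from_world" (4x4, takes a point from world to camera coordinates). Camera axes: x right, y up, looking along -z (the intrinsics and any distortion apply to the point x, -y, -z); pixel columns grow to the right and rows downward; lengths in m; the calibration is good to about 2 mm. A picture is of the moment at which its call begins. There is no depth.
- manip.hand_in(): hands the job in; it is judged then, once.
The state is a dict: "time": time; "qpos": joint angles; "qvel": joint speeds; "effort": joint torques, N m; "position": TCP position; "tool_rot": TCP orientation; "contact_force": force on the tool from outside, world axes, zero at the start; "torque": the same for the moment, N m; "finger_gap": finger opening in m; "finger_force": force on a finger pad.
Only numpy, scipy, OpenCV 4.12 (cv2) and the standard library are available. Lean on these libraries where they do the work, as an engineer would, in place of code of your own. Each camera call takes 0.05 s, during which the arm holds its last target. There are 200 camera calls.

## Task

Slide the transducer bracket along its slotted bolt holes until its red pointer stands on the yellow line of the board, without forcing it against its guide bolt. Then turn the black hand knob clockwise until it clamps the bracket firmly, by feel and without overtightening, so that the pointer stays on the yellow line. Let go and leave everything else where it is.

Things in the scene. Friction and masses are not known exactly. Their poses are not given: they have to be found in the camera images.
- board: white plastic mounting board screwed to the ledge, 170 (x) x 320 (y) x 18 mm; origin at the centre of its underside, on the ledge; its y axis is the direction in which the bracket slides. The board has no moving parts. Clamp stud at board x 0, y +37.5 mm; guide bolt at x 0, y -37.5 mm.
- bracket: stainless bracket lying flat on the board, loose: plate 56 (x) x 195 (y, from -115 to +80) x 5 mm, about 0.45 kg with the black pod at its -y end; origin on the underside midway between two in-line slots, each 9.5 mm wide, 60 mm long along y (centres y -37.5 and +37.5 mm) round an 8 mm bolt: it slides up to 25 mm either way from the board's middle, with under 1 mm of side play.
- pod_grip (a point): point to grip on the black transducer pod of the bracket: centre of the pod, 45 mm above the bracket's underside. The pod is 26 mm thick along y (grip here), 34 mm along x, its top 70 mm above the underside; steel ears, 36 mm high above the plate and 30 mm long in y, flank it on both x sides (40 mm over the ears).
- pointer (a point): tip of the red pointer on the +x long edge of the bracket plate, 36 mm from the plate's centre line, 2.5 mm above the board. It moves with the bracket.
- yellow_mark: yellow painted line on the dark strip on the board beside the bracket, 40 (x) x 3 (y) mm; origin at its centre, on the board's top; its y axis is the slide direction. The pointer tip must stand on it in y. It can be on either side of the bracket's start.
- blue_mark: blue painted line of the same kind, for another hull: not to be used.
- guide_bolt: fixed steel guide bolt, 8 mm shank through the bracket's -y slot; its 18 mm washer, 1.5 mm above the plate, keeps the bracket from being lifted; head top 14 mm above the board; origin at the foot of the shank, on the board's top.
- knob: round black lobed hand knob on the fixed stud in the bracket's +y slot: head 42 mm diameter, 20 mm high (grip here, any yaw), a narrower neck under it and a grey rubber-faced washer, 28 mm diameter, close above the plate. Origin at the centre of the head, about 46 mm above the ledge; z up. Clockwise from above it screws down 1 mm per rad. It starts loose; the gap under the washer is unknown.
- stud_foot (a point): foot of the clamp stud, on the knob's axis, about at board height. Feel of the knob: it turns freely (0.05 N m) for an unknown angle up to 3.5 rad, then the washer meets the plate and the turning torque rises about 0.6 N m per rad. Firm: turning takes 0.3 to 0.4 N m, of which about 0.18 N m stays when held still between small turns. Overtightened: over 0.6 N m (0.23 held still). It stays as left.
- reel: bystander: grey aluminium fixed-spool reel lying on its side, about 120 x 130 x 79 mm, origin under its round body
- lure: bystander: green shad lure, about 18 x 76 x 15 mm, lying on the board, origin at its middle underneath
- sinker_a: bystander: steel sinker in the tray, 28 mm diameter, 34 mm high, origin centre of underside
- sinker_b: bystander: steel sinker in the tray, 34 mm diameter, 42 mm high, origin centre of underside
- sinker_c: bystander: steel sinker standing on the board, 30 mm diameter, 30 mm high, origin centre of underside
- spanner: bystander: steel spanner lying on the ledge, 170 mm long, origin at its middle underneath
- oil_bottle: bystander: small oil bottle, 44 mm diameter, 120 mm high, origin centre of underside

How it is judged:
By the outcome, as a careful person would: the job done as asked, in the order asked, and still so for the second after the job is handed in, with the robot touching nothing.
It also fails if it takes over 70 s, if anything falls off the work surface, if the arm or the gripper's body presses on something with over 40 N, if the wrist force passes 120 N, or if a joint passes its speed limit or range.

## Working session

There is one attempt and no reset: what is moved stays moved. The work goes in short steps, Python scripts to look and compute and a tool call to move; the robot and the scene stay as the last step left them, time stands still between calls to the robot, and variables do not carry over. Pictures are saved under pics/ and viewed, at most 10 in all, crops included, and the job is handed in when it is done.

Besides the shell and the picture viewer there is one more tool, called after "Emit:" by a JSON object that holds its "fn" and its "kwargs", one argument or row to a line. servo_tool: Moves the arm, as the interface text tells. Its arguments: {"type":"object","properties":{"increments":{"type":"array"}},"required":["increments"]}

```bash
mkdir -p pics; ls
cat > h.py <<'E'
import numpy as np, cv2
from rig import manip, optics
def snap(n,f):
    d=optics.read_camera(n); cv2.imwrite('pics/'+f,d['color'][:,:,::-1]); np.savez('pics/'+f+'.npz',**{k:v for k,v in d.items() if isinstance(v,(np.ndarray,list))}); print(n,[k for k in d]); return d
def ray(d,u,v):
    K=np.array(d['K']);T=np.array(d['camera_from_world']);R=T[:3,:3];c=-R.T@T[:3,3]
    p=np.linalg.solve(K,[u,v,1.]);return c,R.T@np.array([p[0],-p[1],-p[2]])
def hit(d,u,v,z):
    c,r=ray(d,u,v);return c+r*(z-c[2])/r[2]
def proj(d,P):
    K=np.array(d['K']);T=np.array(d['camera_from_world']);q=T[:3,:3]@np.array(P)+T[:3,3];p=K@[q[0],-q[1],-q[2]];return p[:2]/p[2]
def load(f): return dict(np.load('pics/'+f+'.npz'))
E
python3 - <<'E'
from h import *
print(manip.tips_ahead); print(manip.observe())
snap('top','top1.png'); snap('side','side1.png')
E
```

```text
pics
0.008
{'time': 0.0, 'qpos': array([-1.31960063,  0.33286193, -0.06469183,  1.46091357,  0.02159367,
        1.34989247, -0.08849115]), 'qvel': array([ 0.00022147, -0.00045069, -0.00039199, -0.00138809,  0.00028043,
        0.00086907, -0.00152422]), 'effort': array([ 1.05019476e-04, -6.25468183e+01,  4.90721629e-02, -3.91590357e+01,
        1.62220857e-02,  1.02074406e-02,  1.23847983e-05]), 'position': array([0.16890431, 0.60138126, 0.23853535]), 'tool_rot': array([-4.28686111e-01, -3.11207591e+00,  2.15838780e-03]), 'contact_force': array([ 0.72547014,  0.36002055, -0.86442068]), 'torque': array([ 0.00313665, -0.03186949,  0.00932873]), 'finger_force': 0.0, 'finger_gap': 0.0853067701744905}
top ['color', 'K', 'camera_from_world']
side ['color', 'K', 'camera_from_world']
```

View pics/top1.png

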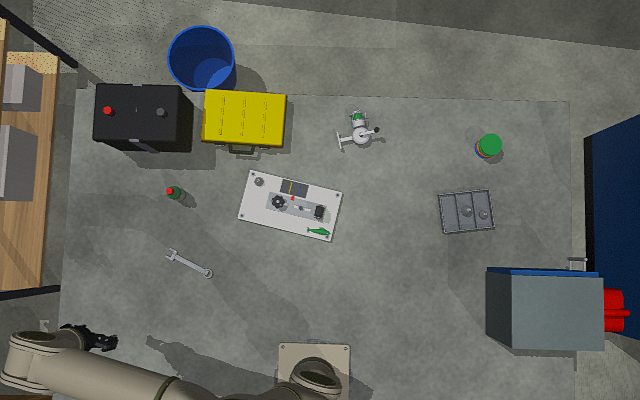

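View pics/side1.png

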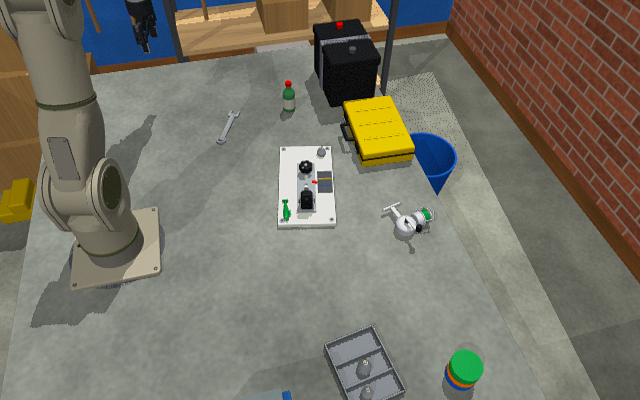

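The top view shows the board at about (290,205), the knob at (278,201), the pod at (319,212), the strip at (294,187) and the pointer at (292,198).

Run:
```python
from h import *
d=load('top1.png')
for n,u,v,z in [('c1',251,171,.018),('c2',342,192,.018),('c3',332,241,.018),('c4',238,219,.018),('knob',278,201,.056),('pod',319.5,211,.088),('pointer',292,198,.02),('strip',294,187,.018)]:
    print(n,hit(d,u,v,z).round(4))
im=d['color'][160:250,230:350]; cv2.imwrite('pics/topz.png',cv2.resize(im[:,:,::-1],None,fx=6,fy=6,interpolation=cv2.INTER_CUBIC))
d=load('side1.png');im=d['color'][140:235,270:345]; cv2.imwrite('pics/sidez.png',cv2.resize(im[:,:,::-1],None,fx=6,fy=6,interpolation=cv2.INTER_CUBIC))
```

```text
c1 [0.6734 0.2265 0.018 ]
c2 [ 0.6112 -0.0803  0.018 ]
c3 [ 0.4473 -0.0513  0.018 ]
c4 [0.5112 0.2629 0.018 ]
knob [0.5716 0.1285 0.056 ]
pod [ 0.5404 -0.0082  0.088 ]
pointer [0.5862 0.0857 0.02  ]
strip [0.6235 0.0805 0.018 ]
```

View pics/topz.png

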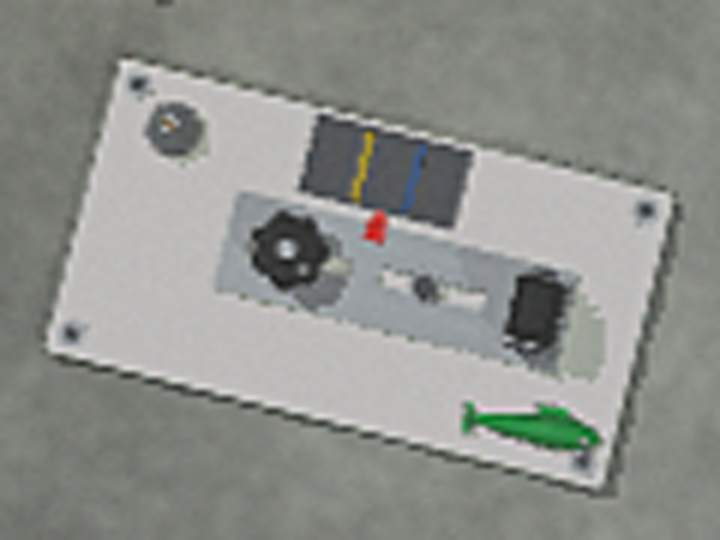

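```bash
cat >> h.py <<'E'
from scipy.spatial.transform import Rotation as Ro
def plan(P,yaw=None):
    """shift in tool axes (mm) to world P; roll to put tool y along world heading yaw (mod pi)"""
    s=manip.observe();R=Ro.from_rotvec(s['tool_rot']).as_matrix()
    out=(R.T@(np.array(P)-s['position'])*1e3).round(1)
    r=None
    if yaw is not None:
        a=np.arctan2(R[1,1],R[0,1]); r=-(yaw-a); r=(r+np.pi/2)%np.pi-np.pi/2
    print('shift',out,'roll',r,'q7',s['qpos'][6].round(2),'pos',s['position'].round(4),'t',s['time']);return out
E
python3 - <<'E'
from h import *
plan([.52,.02,.25],np.pi/2-.205)
print(Ro.from_rotvec(manip.observe()['tool_rot']).as_matrix().round(3))
E
```

```text
shift [-495.2 -464.9  -10.8] roll -0.06875001958346583 q7 -0.09 pos [0.1689 0.6014 0.2386] t 0.1
[[-0.963  0.27  -0.   ]
 [ 0.27   0.963 -0.001]
 [-0.    -0.001 -1.   ]]
```

Emit:
{"fn": "servo_tool", "kwargs": {
  "increments": [
    {"translation":[-36,-34,-1],"roll":-0.02,"grip":1},
    {"translation":[-72,-68,-2],"roll":-0.04,"grip":1},
    {"translation":[-108,-102,-3],"roll":-0.07,"grip":1},
    {"translation":[-144,-136,-4],"roll":-0.07,"grip":1},
    {"translation":[-180,-170,-5],"roll":-0.07,"grip":1}
  ]
}}

```text
time: 0.6
position: [0.2969, 0.3874, 0.2441]
tool_rot: [-0.319, -3.125, 0.0]
contact_force: [0.9, 0.7, 0.5]
finger_gap: 0.0855
finger_force: 0.0
```

```bash
python3 -c "
from h import *
plan([.52,.02,.25],np.pi/2-.205)"
```

```text
shift [-292.8 -314.6   -5.9] roll 0.0012838325983903776 q7 0.36 pos [0.2969 0.3874 0.2441] t 0.6
```

Emit:
{"fn": "servo_tool", "kwargs": {
  "increments": [
    {"translation":[-33,-35,0],"roll":0,"grip":1},
    {"translation":[-66,-70,-1],"roll":0,"grip":1},
    {"translation":[-99,-105,-2],"roll":0,"grip":1},
    {"translation":[-132,-140,-3],"roll":0,"grip":1},
    {"translation":[-165,-175,-4],"roll":0,"grip":1}
  ]
}}

```text
time: 1.1
position: [0.423, 0.1827, 0.2483]
tool_rot: [-0.32, -3.125, -0.001]
contact_force: [0.9, 1.0, 0.2]
finger_gap: 0.0853
finger_force: 0.0
```

Emit:
{"fn": "servo_tool", "kwargs": {
  "increments": [
    {"translation":[-33,-35,0],"roll":0,"grip":1},
    {"translation":[-66,-70,-1],"roll":0,"grip":1},
    {"translation":[-99,-105,-2],"roll":0,"grip":1},
    {"translation":[-115,-128,-2],"roll":0,"grip":1},
    {"translation":[-115,-128,-2],"roll":0,"grip":1}
  ]
}}

```text
time: 1.6
position: [0.5101, 0.0314, 0.2501]
tool_rot: [0.33, 3.124, -0.002]
contact_force: [-0.9, 0.4, 0.3]
finger_gap: 0.0849
finger_force: 0.0
```

```bash
python3 -c "
from h import *
plan([.5404,-.008,.16],np.pi/2-.205); snap('wrist','w1.png')"
```

```text
shift [-37.9 -32.   90.2] roll -0.005613488399262012 q7 1.24 pos [0.5101 0.0314 0.2501] t 1.6
wrist ['color', 'K', 'camera_from_world']
```

View pics/w1.png

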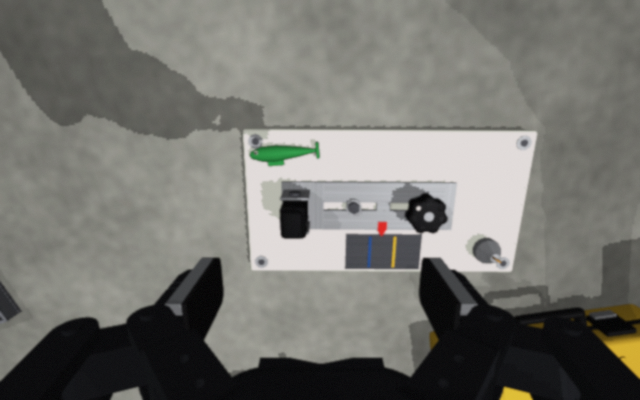

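The wrist view shows the pod at about (294,218), the pointer at (382,229), the blue line at x=370, the yellow line at x=394 and the knob at (427,213).

```bash
cat >> h.py <<'E'
A=-.205
def cen(d,box,lo,hi):
    u0,v0,u1,v1=box;c=cv2.cvtColor(d['color'],cv2.COLOR_RGB2HSV)[v0:v1,u0:u1]
    m=cv2.inRange(c,lo,hi);v,u=np.nonzero(m);return u+u0,v+v0
def marks(d,box):
    global A
    y=cen(d,box,(20,120,90),(35,255,255)); r=cen(d,box,(0,150,90),(8,255,255))
    Py=np.array([hit(d,u,v,.018)[:2] for u,v in zip(*y)]); Pr=np.array([hit(d,u,v,.0205)[:2] for u,v in zip(*r)])
    return Py,Pr
E
python3 - <<'E'
from h import *
d=load('w1.png')
P=[hit(d,u,v,.018)[:2] for u,v in [(244,129),(537,131),(512,270),(251,270)]]
for i in range(4): e=P[(i+1)%4]-P[i]; print(P[i].round(4),np.linalg.norm(e).round(4),np.arctan2(e[1],e[0]).round(3))
c=np.mean(P,0);print('board c',c)
Py,Pr=marks(d,(240,130,540,270)); print(len(Py),len(Pr))
yaw=np.arctan2(P[1][1]-P[0][1]+P[2][1]-P[3][1],P[1][0]-P[0][0]+P[2][0]-P[3][0])-np.pi/2;print('yaw',yaw)
B=np.array([[np.cos(yaw),np.sin(yaw)],[-np.sin(yaw),np.cos(yaw)]])
for n,Q in (('yel',Py),('red',Pr)): q=(Q-c)@B.T;print(n,q.mean(0).round(4),q.min(0).round(4),q.max(0).round(4))
for n,u,v,z in [('knobtop',428,216,.056),('podtop',293,220,.088),('bolt',353,206,.03),('bl',372,251,.018)]: h=hit(d,u,v,z)[:2];print(n,h.round(4),(B@(h-c)).round(4))
E
```

```text
[ 0.4486 -0.0395] 0.3167 1.354
[0.5168 0.2697] 0.1665 -0.212
[0.6796 0.2347] 0.3188 -1.781
[ 0.6132 -0.0771] 0.1688 2.917
board c [0.56455707 0.09694381]
119 82
yaw -0.21352054114986196
yel [0.0594 0.0127] [0.0392 0.0104] [0.0797 0.015 ]
red [ 0.0276 -0.0038] [ 0.0207 -0.008 ] [0.0369 0.0004]
knobtop [0.5736 0.133 ] [0.0012 0.0371]
podtop [ 0.5381 -0.0006] [-0.0052 -0.1009]
bolt [0.5549 0.0593] [-0.0015 -0.0388]
bl [0.6191 0.0717] [ 0.0586 -0.0131]
```

```bash
python3 -c "
from h import *
plan([.5434,-.0008,.14],np.pi/2-.212)"
```

```text
shift [-40.5 -27.  110. ] roll 0.0042803757700442535 q7 1.24 pos [0.5094 0.034  0.25  ] t 1.65
```

Emit:
{"fn": "servo_tool", "kwargs": {
  "increments": [
    {"translation":[-14,-10,37],"roll":0,"grip":1},
    {"translation":[-28,-20,74],"roll":0,"grip":1},
    {"translation":[-40,-27,110],"roll":0,"grip":1},
    {"translation":[-40,-27,110],"roll":0,"grip":1},
    {"translation":[-40,-27,110],"roll":0,"grip":1}
  ]
}}

```text
time: 2.15
position: [0.5424, 0.0026, 0.1404]
tool_rot: [-0.318, -3.124, 0.0]
contact_force: [0.3, 0.1, 0.4]
finger_gap: 0.0855
finger_force: 0.0
```

```bash
python3 -c "
from h import *
plan([.5434,-.0008,.056],np.pi/2-.212); snap('wrist','w2.png')"
```

```text
shift [-1.8 -3.1 84.4] roll 0.009126665757600572 q7 1.4 pos [0.5424 0.0026 0.1404] t 2.15
wrist ['color', 'K', 'camera_from_world']
```

View pics/w2.png

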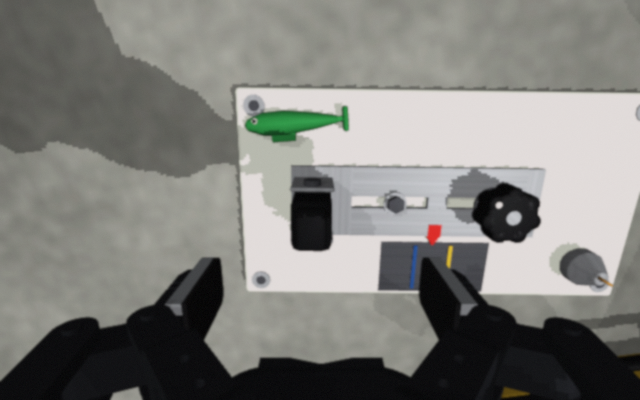

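The close view shows the pod spanning u of about 292 to 332, v of about 188 to 250, the bolt at (396,203), the pointer at (434,232), the yellow line at (450,258) and the knob top at (514,217).

Run:
```python
from h import *
d=load('w2.png')
print('cam',ray(d,320,200)[0].round(3))
g=cv2.cvtColor(d['color'],cv2.COLOR_RGB2GRAY).astype(float)
def edge(us,v0,v1,z):
    pts=[]
    for u in us:
        col=np.abs(np.diff(cv2.GaussianBlur(g,(3,3),0)[v0:v1,u])); pts.append(hit(d,u+.0,v0+col.argmax()+.5,z)[:2])
    pts=np.array(pts); vx,vy,x0,y0=cv2.fitLine(pts.astype(np.float32),cv2.DIST_HUBER,0,.001,.001).ravel(); print('yaw',np.arctan2(vx*-np.sign(vy),abs(vy)).round(4),x0,y0)
edge(range(250,620,4),80,98,.018)
edge(range(270,370,4),285,300,.018)
edge(range(350,530,4),160,174,.023)
c=np.array([.56456,.09694]);yaw=-.2135
B=np.array([[np.cos(yaw),np.sin(yaw)],[-np.sin(yaw),np.cos(yaw)]])
Py,Pr=marks(d,(370,220,500,295))
for n,Q in (('yel',Py),('red',Pr)): q=(Q-c)@B.T;print(n,len(q),q.mean(0).round(4),q.min(0).round(4),q.max(0).round(4))
for n,u,v,z in [('knobtop',514,217,.056),('bolt',396,203,.03)]: h=hit(d,u,v,z)[:2];print(n,h.round(4),(B@(h-c)).round(4))
row=g[225];print('pod u edges',np.argsort(-np.abs(np.diff(row[270:350])))[:6]+270, g[205:262:4,312])
for u,v in [(292,225),(332,225),(312,250),(312,190)]:print((B@(hit(d,u,v,.088)[:2]-c)).round(4))
```

```text
cam [0.473 0.018 0.276]
yaw -0.2162 0.48055187 0.105271116
yaw -0.2181 0.6268374 -0.015875624
yaw -0.2162 0.534745 0.09444687
yel 105 [0.0492 0.0131] [0.0392 0.0109] [0.0595 0.0152]
red 178 [ 0.028  -0.0031] [ 0.0215 -0.0076] [0.0374 0.0018]
knobtop [0.574  0.1346] [0.0012 0.0388]
bolt [0.556  0.0599] [-0.0005 -0.038 ]
pod u edges [290 289 331 291 330 332] [ 13.  10.  14.  23.  25.  24.  25.  25.  23.  21.  22.  38. 220. 221.
 222.]
[-0.003  -0.1132]
[-0.0033 -0.0892]
[ 0.0132 -0.1011]
[-0.0248 -0.1012]
```

```bash
python3 -c "
from h import *
plan([.5431,-.002,.056],np.pi/2-.216)"
```

```text
shift [-0.9 -4.8 85.5] roll 0.013482567270450607 q7 1.4 pos [0.5431 0.0028 0.1415] t 2.2
```

Emit:
{"fn": "servo_tool", "kwargs": {
  "increments": [
    {"translation":[-1,-5,20],"roll":0.0135,"grip":1},
    {"translation":[-1,-5,40],"roll":0.0135,"grip":1},
    {"translation":[-1,-5,60],"roll":0.0135,"grip":1},
    {"translation":[-1,-5,75],"roll":0.0135,"grip":1},
    {"translation":[-1,-5,85],"roll":0.0135,"grip":0.7}
  ]
}}

```text
time: 2.7
position: [0.5433, -0.0026, 0.0556]
tool_rot: [0.339, 3.122, 0.002]
contact_force: [0.6, -0.1, 0.8]
finger_gap: 0.0732
finger_force: 0.0
```

Emit:
{"fn": "servo_tool", "kwargs": {
  "increments": [
    {"translation":[0,0,0],"roll":0,"grip":0.5},
    {"translation":[0,0,0],"roll":0,"grip":0.45},
    {"translation":[0,0,0],"roll":0,"grip":0.42}
  ]
}}

```text
time: 3.0
position: [0.5435, -0.0035, 0.0563]
tool_rot: [0.34, 3.122, 0.001]
contact_force: [-0.1, -0.8, -1.0]
finger_gap: 0.0359
finger_force: 0.0
```

```bash
python3 -c "
from h import *
plan([.5431,-.002,.056],np.pi/2-.216); s=manip.observe();print(s['contact_force'],s['torque'],s['finger_gap'])"
```

```text
shift [0.8 1.4 0.3] roll -0.0012724368563699073 q7 1.45 pos [ 0.5435 -0.0035  0.0563] t 3.0
[-0.09995867 -0.81037008 -0.98735139] [ 0.01520413 -0.01025819  0.04207187] 0.03585486002625793
```

Emit:
{"fn": "servo_tool", "kwargs": {
  "increments": [
    {"translation":[0,0,0],"roll":0,"grip":0.36},
    {"translation":[0,0,0],"roll":0,"grip":0.325},
    {"translation":[0,0,0],"roll":0,"grip":0.325}
  ]
}}

```text
time: 3.3
position: [0.543, -0.0036, 0.0555]
tool_rot: [0.341, 3.123, 0.0]
contact_force: [1.0, -0.2, 0.6]
finger_gap: 0.0281
finger_force: 0.0
```

```bash
cat >> h.py <<'E'
def meas(f):
    d=snap('wrist',f); s=manip.observe(); print(s['time'],s['position'].round(4),s['contact_force'].round(1),s['torque'].round(3),s['finger_gap'].round(4),s['finger_force'])
    c=np.array([.56456,.09694]);yaw=-.216
    B=np.array([[np.cos(yaw),np.sin(yaw)],[-np.sin(yaw),np.cos(yaw)]])
    P=[proj(d,[*(c+B.T@np.array(b)),.018]) for b in [(.02,-.03),(.08,-.03),(.02,.04),(.08,.04)]]; P=np.array(P)
    u0,v0=np.clip(P.min(0),0,[639,399]).astype(int);u1,v1=np.clip(P.max(0),0,[639,399]).astype(int)
    Py,Pr=marks(d,(u0,v0,u1,v1))
    for n,Q in (('yel',Py),('red',Pr)):
        if len(Q):
            q=(Q-c)@B.T;print(n,len(q),q.mean(0).round(4),q.min(0).round(4),q.max(0).round(4))
            if n=='red':
                t=q[q[:,0]>.032]; print('tip',len(t),t.mean(0).round(4))
    return d
E
python3 -c "
from h import *
meas('w3.png')"
```

```text
wrist ['color', 'K', 'camera_from_world']Traceback (most recent call last):
  File "<string>", line 3, in <module>
    meas('w3.png')
    ~~~~^^^^^^^^^^
  File "h.py", line 32, in meas
    d=snap('wrist',f); s=manip.observe(); print(s['time'],s['position'].round(4),s['contact_force'].round(1),s['torque'].round(3),s['finger_gap'].round(4),s['finger_force'])
                                                                                                                                  ^^^^^^^^^^^^^^^^^^^^^
AttributeError: 'float' object has no attribute 'round'
```

```bash
sed -i "s/s\['finger_gap'\].round(4)/s['finger_gap']/" h.py
python3 -c "
from h import *
meas('w3.png')"
```

```text
wrist ['color', 'K', 'camera_from_world']
3.4 [ 0.5429 -0.0036  0.0554] [0.3 0.1 0.7] [0.044 0.004 0.004] 0.027753642410611838 0.0
yel 186 [0.0505 0.0137] [0.0401 0.0117] [0.0617 0.0156]
red 388 [ 0.0286 -0.0024] [ 0.0217 -0.0076] [0.0385 0.0031]
tip 90 [ 0.0347 -0.0033]
```

View pics/w3.png

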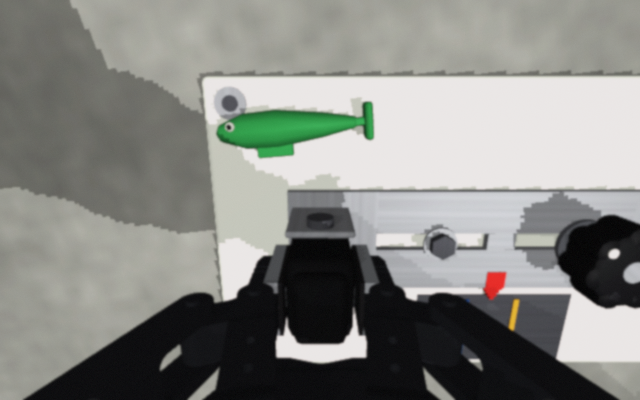

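The pod sits between the pads, with the pointer tip at (492,299) and the yellow line at about (516,300).

Emit:
{"fn": "servo_tool", "kwargs": {
  "increments": [
    {"translation":[0,4,0],"roll":0,"grip":0.325},
    {"translation":[0,8,0],"roll":0,"grip":0.325},
    {"translation":[0,12,0],"roll":0,"grip":0.325},
    {"translation":[0,15,0],"roll":0,"grip":0.325},
    {"translation":[0,15,0],"roll":0,"grip":0.325}
  ]
}}

```text
time: 3.9
position: [0.5463, 0.0117, 0.0553]
tool_rot: [0.339, 3.123, 0.001]
contact_force: [0.3, -1.0, 0.9]
finger_gap: 0.0275
finger_force: 0.7
```

```bash
python3 -c "
from h import *
d=meas('w4.png'); cv2.imwrite('pics/w4z.png',cv2.resize(d['color'][240:360,380:580,::-1],None,fx=4,fy=4))"
```

```text
wrist ['color', 'K', 'camera_from_world']
3.95 [0.5463 0.0117 0.0553] [ 0.5 -0.9  1. ] [-0.184 -0.029 -0.018] 0.027423265797204773 0.3411463648080826
yel 85 [0.0458 0.0136] [0.0414 0.0117] [0.051  0.0155]
red 394 [0.0286 0.0128] [0.0216 0.0075] [0.0384 0.0183]
tip 96 [0.0347 0.012 ]
```

View pics/w4z.png

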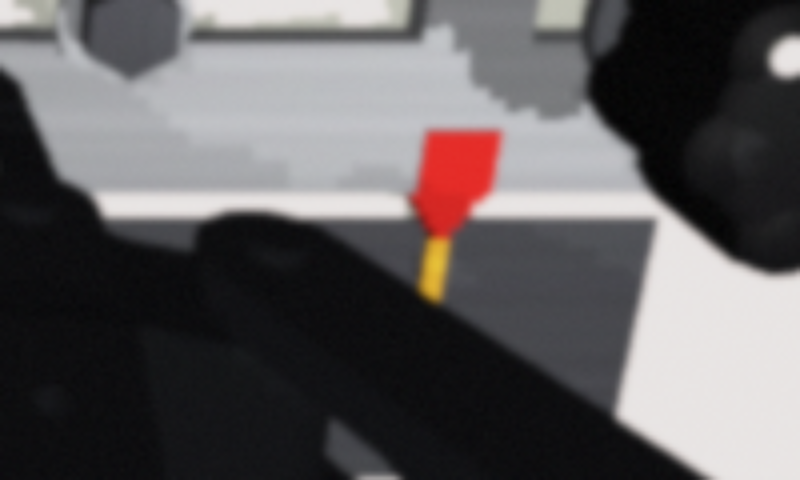

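Run:
```python
from h import *
d=load('w4.png');c=np.array([.56456,.09694]);yaw=-.216
B=np.array([[np.cos(yaw),np.sin(yaw)],[-np.sin(yaw),np.cos(yaw)]])
f=lambda u,v,z:(B@(hit(d,380+(u-1.5)/4,240+(v-1.5)/4,z)[:2]-c)).round(4)
print('tip',f(437,238,.0205),f(434,242,.0205)); print('line',f(439,240,.018),f(431,300,.018)); print('strip edge',f(655,220,.018),f(615,415,.018))
print('cam',ray(d,0,0)[0])
```

```text
tip [0.0385 0.0118] [0.0392 0.0115]
line [0.0404 0.0136] [0.0507 0.0139]
strip edge [0.0371 0.0449] [0.0712 0.0451]
cam [0.47725691 0.02795399 0.19097409]
```

Emit:
{"fn": "servo_tool", "kwargs": {
  "increments": [
    {"translation":[0,1,0],"roll":0,"grip":0.325},
    {"translation":[0,1.8,0],"roll":0,"grip":0.325},
    {"translation":[0,1.8,0],"roll":0,"grip":0.325}
  ]
}}

```text
time: 4.25
position: [0.5464, 0.0126, 0.0553]
tool_rot: [-0.341, -3.123, 0.0]
contact_force: [-1.1, -4.0, 1.1]
finger_gap: 0.0278
finger_force: 1.8
```

```bash
python3 -c "
from h import *
d=meas('w5.png')"
```

```text
wrist ['color', 'K', 'camera_from_world']
4.3 [0.5464 0.0126 0.0553] [-0.6 -4.   1.2] [-0.766  0.094  0.009] 0.02761688861811272 1.8673674389719963
yel 83 [0.0453 0.0135] [0.0406 0.0116] [0.0502 0.0154]
red 397 [0.0287 0.0137] [0.0215 0.0083] [0.0383 0.0191]
tip 102 [0.0347 0.0129]
```

Emit:
{"fn": "servo_tool", "kwargs": {
  "increments": [
    {"translation":[0,0.7,0],"roll":0,"grip":0.325},
    {"translation":[0,0.7,0],"roll":0,"grip":0.325},
    {"translation":[0,0.7,0],"roll":0,"grip":0.325}
  ]
}}

```text
time: 4.6
position: [0.5466, 0.0135, 0.0553]
tool_rot: [-0.341, -3.123, -0.0]
contact_force: [-0.8, -3.7, 1.7]
finger_gap: 0.0277
finger_force: 1.9
```

```bash
python3 -c "
from h import *
d=meas('w6.png')"
```

```text
wrist ['color', 'K', 'camera_from_world']
4.65 [0.5466 0.0134 0.0553] [-0.9 -3.3  1.8] [-0.768  0.157  0.029] 0.02781009376166514 1.8933096528053284
yel 78 [0.0449 0.0134] [0.0406 0.0115] [0.0495 0.0153]
red 391 [0.0288 0.0145] [0.0215 0.0092] [0.039  0.0199]
tip 102 [0.0347 0.0138]
```

Emit:
{"fn": "servo_tool", "kwargs": {
  "increments": [
    {"translation":[0,-0.5,0],"roll":0,"grip":0.5},
    {"translation":[0,-0.5,0],"roll":0,"grip":0.7},
    {"translation":[0,-0.5,-20],"roll":0,"grip":0.7},
    {"translation":[0,-0.5,-60],"roll":0,"grip":1},
    {"translation":[0,-0.5,-100],"roll":0,"grip":1}
  ]
}}

```text
time: 5.15
position: [0.546, 0.0135, 0.156]
tool_rot: [-0.34, -3.122, 0.0]
contact_force: [0.7, 0.5, 0.6]
finger_gap: 0.085
finger_force: 0.0
```

```bash
python3 -c "
from h import *
plan([.5729,.1335,.155]);d=meas('w7.png'); cv2.imwrite('pics/w7z.png',cv2.resize(d['color'][170:300,380:560,::-1],None,fx=4,fy=4))"
```

```text
shift [ -0.5 123.    1. ] roll None q7 1.36 pos [0.546  0.0135 0.156 ] t 5.15
wrist ['color', 'K', 'camera_from_world']
5.2 [0.5494 0.0133 0.1631] [3.8 0.1 5.9] [-0.016 -0.204 -0.035] 0.0852977469354132 0.0
yel 102 [0.0501 0.0131] [0.0401 0.011 ] [0.0603 0.0152]
red 165 [0.0283 0.0137] [0.0215 0.0092] [0.0381 0.0186]
tip 36 [0.0345 0.0133]
```

View pics/w7z.png

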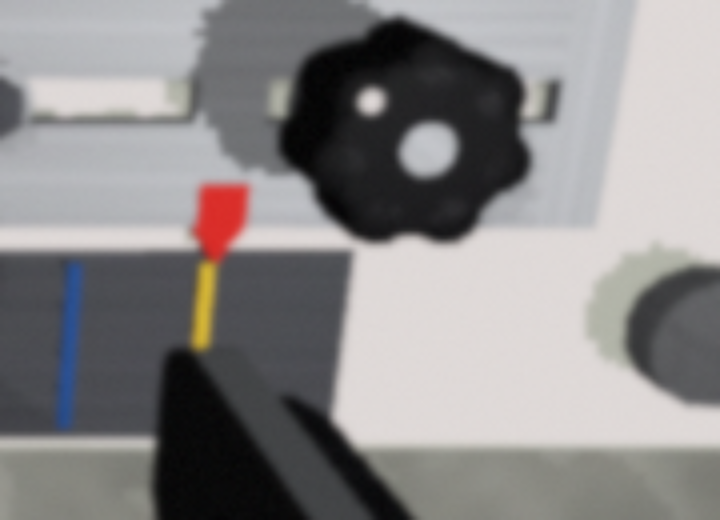

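The pointer tip at zoomed (211,262) stands on the yellow line, whose centre is at about u=209 there.

Emit:
{"fn": "servo_tool", "kwargs": {
  "increments": [
    {"translation":[0,30,0],"roll":0,"grip":1},
    {"translation":[0,62,0],"roll":0,"grip":1},
    {"translation":[0,95,0],"roll":0,"grip":1},
    {"translation":[0,123,0],"roll":0,"grip":1},
    {"translation":[0,123,0],"roll":0,"grip":1}
  ]
}}

```text
time: 5.7
position: [0.5728, 0.1388, 0.1547]
tool_rot: [-0.33, -3.124, -0.003]
contact_force: [-0.9, -0.6, -1.0]
finger_gap: 0.0854
finger_force: 0.0
```

Run:
```python
from h import *
s=manip.observe();print(s['qpos'].round(2))
d=meas('w8.png')
cv2.imwrite('pics/w8z.png',cv2.resize(d['color'][130:330,220:460,::-1],None,fx=3.3,fy=2.9))
# circle of knob
```

```text
[-0.7   0.33  0.47  1.69 -0.17  1.16  1.18]
wrist ['color', 'K', 'camera_from_world']
5.75 [0.5728 0.1358 0.1547] [ 0.4 -0.1  0.1] [-0.069  0.014  0.074] 0.08534109366996054 0.0
yel 187 [0.0597 0.0121] [0.0409 0.01  ] [0.0781 0.0142]
red 170 [0.0278 0.0126] [0.0206 0.0075] [0.0371 0.017 ]
tip 34 [0.0344 0.0126]
```

View pics/w8.png

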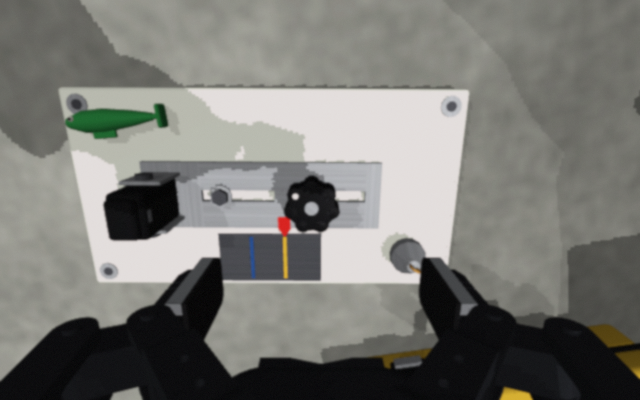

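Run:
```python
from h import *
d=load('w8.png')
m=cv2.inRange(cv2.cvtColor(d['color'],cv2.COLOR_RGB2GRAY)[170:240,275:350],0,60)
cs=max(cv2.findContours(m,cv2.RETR_EXTERNAL,cv2.CHAIN_APPROX_NONE)[0],key=cv2.contourArea)
(x,y),r=cv2.minEnclosingCircle(cs);print(x+275,y+170,r)
print('k',hit(d,x+275,y+170,.05),'hub',hit(d,312,208.5,.056))
plan([.5729,.1335,.155])
```

```text
311.2122383117676 204.09206008911133 28.230144500732422
k [0.57259816 0.13280824 0.05      ] hub [0.57430881 0.13317855 0.056     ]
shift [-0.6 -2.2 -0.3] roll None q7 1.18 pos [0.5728 0.1358 0.1547] t 5.75
```

Emit:
{"fn": "servo_tool", "kwargs": {
  "increments": [
    {"translation":[0,0,0],"roll":-0.14,"grip":1},
    {"translation":[0,0,0],"roll":-0.28,"grip":1},
    {"translation":[0,0,0],"roll":-0.42,"grip":1},
    {"translation":[0,0,0],"roll":-0.56,"grip":1},
    {"translation":[0,0,0],"roll":-0.7,"grip":1}
  ]
}}

```text
time: 6.25
position: [0.573, 0.1319, 0.1552]
tool_rot: [-0.758, 3.049, 0.0]
contact_force: [0.1, 0.0, 0.7]
finger_gap: 0.0856
finger_force: 0.0
```

Run:
```python
from h import *
print(manip.observe()['qpos'].round(2))
```

```text
[-0.61  0.32  0.37  1.69 -0.12  1.16  1.85]
```

Emit:
{"fn": "servo_tool", "kwargs": {
  "increments": [
    {"translation":[0,0,0],"roll":-0.14,"grip":1},
    {"translation":[0,0,0],"roll":-0.28,"grip":1},
    {"translation":[0,0,0],"roll":-0.42,"grip":1},
    {"translation":[0,0,0],"roll":-0.55,"grip":1},
    {"translation":[0,0,0],"roll":-0.55,"grip":1}
  ]
}}

```text
time: 6.75
position: [0.573, 0.1319, 0.1552]
tool_rot: [1.552, -2.731, -0.0]
contact_force: [-0.4, -1.0, -0.3]
finger_gap: 0.0853
finger_force: 0.0
```

Run:
```python
from h import *
print(manip.observe()['qpos'].round(2)); plan([.5730,.1333,.042])
```

```text
[-0.54  0.31  0.29  1.68 -0.1   1.16  2.38]
shift [ -1.2   0.7 113.2] roll None q7 2.38 pos [0.573  0.1319 0.1552] t 6.75
```

Emit:
{"fn": "servo_tool", "kwargs": {
  "increments": [
    {"translation":[-1.2,0.7,35],"roll":0,"grip":1},
    {"translation":[-1.2,0.7,70],"roll":0,"grip":1},
    {"translation":[-1.2,0.7,95],"roll":0,"grip":1},
    {"translation":[-1.2,0.7,110],"roll":0,"grip":0.8},
    {"translation":[-1.2,0.7,115],"roll":0,"grip":0.65}
  ]
}}

```text
time: 7.25
position: [0.5723, 0.1338, 0.0389]
tool_rot: [1.546, -2.732, -0.0]
contact_force: [-0.4, -1.1, -0.1]
finger_gap: 0.059
finger_force: 0.0
```

Emit:
{"fn": "servo_tool", "kwargs": {
  "increments": [
    {"translation":[0,0,0],"roll":0,"grip":0.6},
    {"translation":[0,0,0],"roll":0,"grip":0.55},
    {"translation":[0,0,0],"roll":0,"grip":0.5},
    {"translation":[0,0,0],"roll":0,"grip":0.4},
    {"translation":[0,0,0],"roll":0,"grip":0.4}
  ]
}}

```text
time: 7.75
position: [0.5744, 0.1344, 0.042]
tool_rot: [-1.549, 2.73, -0.001]
contact_force: [-0.1, -1.1, 5.5]
finger_gap: 0.0404
finger_force: 59.7
```

Run:
```python
from h import *
print(manip.observe()['qpos'].round(2)); plan([.5730,.1333,.040]); s=manip.observe(); print(s['contact_force'],s['torque'],s['finger_gap'],s['finger_force'])
```

```text
[-0.52  0.45  0.27  1.77 -0.14  0.94  2.4 ]
shift [1.7 0.6 2. ] roll None q7 2.4 pos [0.5744 0.1344 0.042 ] t 7.75
[-0.11998631 -1.11740233  5.49958592] [-0.28917609 -0.09727328  0.0643992 ] 0.040405974609863414 59.68968629837036
```

Emit:
{"fn": "servo_tool", "kwargs": {
  "increments": [
    {"translation":[0,0,0],"roll":0.1,"grip":0.4},
    {"translation":[0,0,0],"roll":0.2,"grip":0.4},
    {"translation":[0,0,0],"roll":0.3,"grip":0.4},
    {"translation":[0,0,0],"roll":0.4,"grip":0.4},
    {"translation":[0,0,0],"roll":0.5,"grip":0.4}
  ]
}}

```text
time: 8.25
position: [0.5754, 0.1334, 0.0417]
tool_rot: [-0.818, 3.028, -0.002]
contact_force: [8.0, -3.5, -2.9]
finger_gap: 0.0401
finger_force: 60.7
```

```bash
cat >> h.py <<'E'
def st():
    s=manip.observe();R=Ro.from_rotvec(s['tool_rot']).as_matrix();print('t',round(s['time'],2),'p',s['position'].round(4),'F',s['contact_force'].round(1),'T',s['torque'].round(3),'gap',s['finger_gap'],'yaw',np.arctan2(R[1,1],R[0,1]).round(3),'q7',s['qpos'][6].round(2),'effort7',s['effort'][6].round(3))
E
python3 -c "
from h import *;st()"
```

```text
t 8.25 p [0.5754 0.1334 0.0417] F [ 8.  -3.5 -2.9] T [-0.843 -1.627  0.069] gap 0.04010050363005458 yaw 2.098 q7 1.94 effort7 1.824
```

Emit:
{"fn": "servo_tool", "kwargs": {
  "increments": [
    {"translation":[-1.5,-1.4,0],"roll":0.13,"grip":0.4},
    {"translation":[-1.5,-1.4,0.3],"roll":0.26,"grip":0.4},
    {"translation":[-1.5,-1.4,0.6],"roll":0.39,"grip":0.4},
    {"translation":[-1.5,-1.4,0.8],"roll":0.5,"grip":0.4},
    {"translation":[-1.5,-1.4,1],"roll":0.6,"grip":0.4}
  ]
}}

```text
time: 8.75
position: [0.5759, 0.1317, 0.0409]
tool_rot: [0.116, 3.138, -0.002]
contact_force: [-3.5, -7.6, 10.1]
finger_gap: 0.0403
finger_force: 62.1
```

```bash
python3 -c "
from h import *;st()"
```

```text
t 8.75 p [0.5759 0.1317 0.0409] F [-3.5 -7.6 10.1] T [-1.904  0.734  0.069] gap 0.04031353204580633 yaw 1.497 q7 1.4 effort7 1.627
```

Emit:
{"fn": "servo_tool", "kwargs": {
  "increments": [
    {"translation":[0.7,-1.8,-0.4],"roll":0.12,"grip":0.4},
    {"translation":[0.7,-1.8,-0.3],"roll":0.24,"grip":0.4},
    {"translation":[0.7,-1.8,-0.1],"roll":0.36,"grip":0.4},
    {"translation":[0.7,-1.8,0],"roll":0.45,"grip":0.4},
    {"translation":[0.7,-1.8,0],"roll":0.5,"grip":0.4}
  ]
}}

```text
time: 9.25
position: [0.5754, 0.1302, 0.0405]
tool_rot: [0.887, 3.011, -0.001]
contact_force: [1.6, -7.7, 3.3]
finger_gap: 0.0402
finger_force: 62.0
```

```bash
python3 -c "
from h import *;st()"
```

```text
t 9.25 p [0.5754 0.1302 0.0405] F [ 1.6 -7.7  3.3] T [-1.573 -0.195  0.083] gap 0.040161412424858406 yaw 0.998 q7 0.95 effort7 0.228
```

Emit:
{"fn": "servo_tool", "kwargs": {
  "increments": [
    {"translation":[0,0,0],"roll":0,"grip":0.6},
    {"translation":[0,0,0],"roll":0,"grip":0.6},
    {"translation":[1.7,-1.1,0],"roll":0,"grip":0.6},
    {"translation":[1.7,-1.1,0],"roll":0,"grip":0.6}
  ]
}}

```text
time: 9.65
position: [0.5719, 0.1327, 0.0394]
tool_rot: [-0.878, -3.016, -0.001]
contact_force: [-0.8, 0.1, 0.4]
finger_gap: 0.0512
finger_force: 0.0
```

```bash
python3 -c "
from h import *;st();plan([.573,.132,.040])"
```

```text
t 9.65 p [0.5719 0.1327 0.0394] F [-0.8  0.1  0.4] T [-0.001 -0.003  0.015] gap 0.05116535208865104 yaw 1.004 q7 0.96 effort7 -0.012
shift [-1.3 -0.  -0.6] roll None q7 0.96 pos [0.5719 0.1327 0.0394] t 9.65
```

Emit:
{"fn": "servo_tool", "kwargs": {
  "increments": [
    {"translation":[-1.3,0,-0.5],"roll":0,"grip":0.55},
    {"translation":[-1.3,0,-0.5],"roll":0,"grip":0.5},
    {"translation":[-1.3,0,-0.5],"roll":0,"grip":0.4},
    {"translation":[-1.3,0,-0.5],"roll":0.05,"grip":0.4},
    {"translation":[-1.3,0,-0.4],"roll":0.15,"grip":0.4}
  ]
}}

```text
time: 10.15
position: [0.5734, 0.1313, 0.0401]
tool_rot: [-1.106, -2.94, -0.0]
contact_force: [-2.8, -0.5, 4.4]
finger_gap: 0.0403
finger_force: 59.8
```

```bash
python3 -c "
from h import *;st()"
```

```text
t 10.15 p [0.5734 0.1313 0.0401] F [-2.8 -0.5  4.4] T [-0.243  0.563  0.042] gap 0.04027326646402245 yaw 0.851 q7 0.82 effort7 2.623
```

Emit:
{"fn": "servo_tool", "kwargs": {
  "increments": [
    {"translation":[0,0,0],"roll":0.1,"grip":0.4},
    {"translation":[0,0,0.1],"roll":0.2,"grip":0.4},
    {"translation":[0,0,0.2],"roll":0.25,"grip":0.4},
    {"translation":[0,0,0.3],"roll":0.3,"grip":0.4}
  ]
}}

```text
time: 10.55
position: [0.5732, 0.1312, 0.0398]
tool_rot: [-1.533, -2.742, 0.0]
contact_force: [-3.7, -0.7, 6.3]
finger_gap: 0.0402
finger_force: 60.0
```

```bash
python3 -c "
from h import *;st()"
```

```text
t 10.55 p [0.5732 0.1312 0.0398] F [-3.7 -0.7  6.3] T [-0.374  0.748 -0.   ] gap 0.04023597557346754 yaw 0.551 q7 0.56 effort7 0.804
```

Emit:
{"fn": "servo_tool", "kwargs": {
  "increments": [
    {"translation":[0,0,0],"roll":0.08,"grip":0.4},
    {"translation":[0,0,0.1],"roll":0.16,"grip":0.4},
    {"translation":[0,0,0.2],"roll":0.24,"grip":0.4},
    {"translation":[0,0,0.2],"roll":0.32,"grip":0.4},
    {"translation":[0,0,0.2],"roll":0.4,"grip":0.4}
  ]
}}

```text
time: 11.05
position: [0.573, 0.1311, 0.0394]
tool_rot: [-2.048, -2.381, 0.001]
contact_force: [-3.6, -0.6, 5.5]
finger_gap: 0.0402
finger_force: 59.9
```

```bash
python3 -c "
from h import *;st()"
```

```text
t 11.05 p [0.573  0.1311 0.0394] F [-3.6 -0.6  5.5] T [-0.427  0.785  0.087] gap 0.040191516043472035 yaw 0.15 q7 0.21 effort7 1.41
```

Emit:
{"fn": "servo_tool", "kwargs": {
  "increments": [
    {"translation":[0,0,0],"roll":0.08,"grip":0.4},
    {"translation":[0,0,0.1],"roll":0.16,"grip":0.4},
    {"translation":[0,0,0.2],"roll":0.24,"grip":0.4},
    {"translation":[0,0,0.2],"roll":0.3,"grip":0.4}
  ]
}}

```text
time: 11.45
position: [0.5728, 0.1311, 0.0392]
tool_rot: [-2.381, -2.048, 0.002]
contact_force: [-5.0, -2.9, 6.2]
finger_gap: 0.0404
finger_force: 60.0
```

```bash
python3 -c "
from h import *;st()"
```

```text
t 11.45 p [0.5728 0.1311 0.0392] F [-5.  -2.9  6.2] T [-0.381  0.998  0.051] gap 0.040401287940776194 yaw -0.15 q7 -0.05 effort7 0.697
```

Emit:
{"fn": "servo_tool", "kwargs": {
  "increments": [
    {"translation":[-0.7,-0.9,0],"roll":0.06,"grip":0.4},
    {"translation":[-0.7,-0.9,0],"roll":0.12,"grip":0.4},
    {"translation":[-0.7,-0.9,0.1],"roll":0.18,"grip":0.4},
    {"translation":[-0.7,-0.9,0.1],"roll":0.24,"grip":0.4}
  ]
}}

```text
time: 11.85
position: [0.5725, 0.1311, 0.0391]
tool_rot: [-2.608, -1.751, -0.001]
contact_force: [0.1, 0.3, 0.5]
finger_gap: 0.0402
finger_force: 60.8
```

```bash
python3 -c "
from h import *;st()"
```

```text
t 11.85 p [0.5725 0.1311 0.0391] F [0.1 0.3 0.5] T [-0.058  0.102  0.159] gap 0.040150105368722114 yaw -0.388 q7 -0.26 effort7 0.919
```

Emit:
{"fn": "servo_tool", "kwargs": {
  "increments": [
    {"translation":[0,0,0],"roll":0.06,"grip":0.4},
    {"translation":[0,0,0],"roll":0.12,"grip":0.4},
    {"translation":[0,0,0.1],"roll":0.18,"grip":0.4}
  ]
}}

```text
time: 12.15
position: [0.5724, 0.1311, 0.039]
tool_rot: [-2.755, -1.509, -0.0]
contact_force: [-1.0, -0.0, 3.2]
finger_gap: 0.0402
finger_force: 61.0
```

```bash
python3 -c "
from h import *;st()"
```

```text
t 12.15 p [0.5724 0.1311 0.039 ] F [-1.  -0.   3.2] T [-0.01   0.363  0.302] gap 0.04020314869152313 yaw -0.568 q7 -0.42 effort7 0.831
```

Emit:
{"fn": "servo_tool", "kwargs": {
  "increments": [
    {"translation":[0,0,0],"roll":0,"grip":0.4},
    {"translation":[0,0,0],"roll":0,"grip":0.4}
  ]
}}

```text
time: 12.35
position: [0.5724, 0.1312, 0.039]
tool_rot: [-2.752, -1.514, -0.0]
contact_force: [-1.2, 0.7, 4.6]
finger_gap: 0.0402
finger_force: 61.2
```

```bash
python3 -c "
from h import *;st()"
```

```text
t 12.35 p [0.5724 0.1312 0.039 ] F [-1.2  0.7  4.6] T [ 0.138  0.386 -0.17 ] gap 0.04022776458920644 yaw -0.565 q7 -0.41 effort7 -0.002
```

Emit:
{"fn": "servo_tool", "kwargs": {
  "increments": [
    {"translation":[0,0,0],"roll":0.06,"grip":0.4}
  ]
}}

```text
time: 12.45
position: [0.5724, 0.1312, 0.039]
tool_rot: [-2.796, -1.431, -0.001]
contact_force: [-1.3, 0.7, 5.1]
finger_gap: 0.0404
finger_force: 61.2
```

```bash
python3 -c "
from h import *;st()"
```

```text
t 12.45 p [0.5724 0.1312 0.039 ] F [-1.3  0.7  5.1] T [0.055 0.335 0.252] gap 0.04037951784218845 yaw -0.625 q7 -0.46 effort7 1.624
```

Emit:
{"fn": "servo_tool", "kwargs": {
  "increments": [
    {"translation":[0,0,0],"roll":0.04,"grip":0.4},
    {"translation":[0,0,0],"roll":0.08,"grip":0.4}
  ]
}}

```text
time: 12.65
position: [0.5724, 0.1312, 0.039]
tool_rot: [-2.852, -1.317, -0.0]
contact_force: [-1.6, 0.2, 4.9]
finger_gap: 0.0406
finger_force: 61.1
```

```bash
python3 -c "
from h import *;st()"
```

```text
t 12.65 p [0.5724 0.1312 0.039 ] F [-1.6  0.2  4.9] T [0.106 0.409 0.374] gap 0.04055561591848918 yaw -0.706 q7 -0.53 effort7 0.398
```

Emit:
{"fn": "servo_tool", "kwargs": {
  "increments": [
    {"translation":[0,0,0],"roll":0.03,"grip":0.4},
    {"translation":[0,0,0],"roll":0.06,"grip":0.4}
  ]
}}

```text
time: 12.85
position: [0.5724, 0.1312, 0.039]
tool_rot: [-2.89, -1.231, -0.0]
contact_force: [-1.0, -0.4, 6.0]
finger_gap: 0.0399
finger_force: 61.1
```

```bash
python3 -c "
from h import *;st()"
```

```text
t 12.85 p [0.5724 0.1312 0.039 ] F [-1.  -0.4  6. ] T [0.069 0.388 0.24 ] gap 0.03994009591991641 yaw -0.765 q7 -0.59 effort7 0.219
```

Emit:
{"fn": "servo_tool", "kwargs": {
  "increments": [
    {"translation":[0,0,0],"roll":0,"grip":0.4}
  ]
}}

```text
time: 12.95
position: [0.5724, 0.1313, 0.039]
tool_rot: [-2.89, -1.231, -0.0]
contact_force: [-3.1, 1.5, 5.8]
finger_gap: 0.0403
finger_force: 61.3
```

```bash
python3 -c "
from h import *
for i in range(6): st(); optics.read_camera('side')
st()"
```

```text
t 12.95 p [0.5724 0.1313 0.039 ] F [-3.1  1.5  5.8] T [0.16  0.428 0.003] gap 0.040289709715947496 yaw -0.766 q7 -0.59 effort7 -0.44
t 13.0 p [0.5724 0.1312 0.039 ] F [-2.2  0.6  4.7] T [0.158 0.449 0.037] gap 0.0402928808890612 yaw -0.765 q7 -0.59 effort7 -0.182
t 13.05 p [0.5724 0.1312 0.039 ] F [-2.6  0.8  5.2] T [0.203 0.43  0.087] gap 0.040119960692460786 yaw -0.765 q7 -0.59 effort7 -0.074
t 13.1 p [0.5724 0.1312 0.039 ] F [-1.4 -0.1  4.9] T [0.117 0.422 0.102] gap 0.03998099669582337 yaw -0.765 q7 -0.59 effort7 -0.044
t 13.15 p [0.5724 0.1313 0.039 ] F [-2.1  0.3  5.3] T [ 0.107  0.394 -0.016] gap 0.04043190259660589 yaw -0.765 q7 -0.58 effort7 -0.037
t 13.2 p [0.5724 0.1312 0.039 ] F [-1.8  0.1  4.4] T [0.113 0.406 0.029] gap 0.039937345925542225 yaw -0.765 q7 -0.58 effort7 -0.036
t 13.25 p [0.5724 0.1313 0.039 ] F [-2.3  1.   4.9] T [0.119 0.44  0.026] gap 0.04028237487681954 yaw -0.765 q7 -0.58 effort7 -0.036
```

Emit:
{"fn": "servo_tool", "kwargs": {
  "increments": [
    {"translation":[0,0,0],"roll":0.01,"grip":0.4},
    {"translation":[0,0,0],"roll":0.02,"grip":0.4},
    {"translation":[0,0,0],"roll":0.03,"grip":0.4}
  ]
}}

```text
time: 13.55
position: [0.5723, 0.1313, 0.039]
tool_rot: [-2.908, -1.187, -0.0]
contact_force: [-2.3, 0.9, 5.0]
finger_gap: 0.0404
finger_force: 61.3
```

```bash
cat >> h.py <<'E'
def hold(n=6):
    st();T=[]
    for i in range(n): optics.read_camera('side'); T.append(manip.observe()['torque'][2])
    print(np.round(T,3),np.mean(T));st()
E
python3 -c "
from h import *
hold()"
```

```text
t 13.55 p [0.5723 0.1313 0.039 ] F [-2.3  0.9  5. ] T [0.121 0.494 0.314] gap 0.040358892677416686 yaw -0.795 q7 -0.61 effort7 -0.14
[0.217 0.223 0.171 0.229 0.195 0.188] 0.2037684287694681
t 13.85 p [0.5723 0.1313 0.0389] F [-3.5  0.2  5.9] T [0.156 0.456 0.188] gap 0.04024426022693136 yaw -0.795 q7 -0.61 effort7 -0.19
```

Emit:
{"fn": "servo_tool", "kwargs": {
  "increments": [
    {"translation":[0,0,0],"roll":0,"grip":0.6},
    {"translation":[0,0,0],"roll":0,"grip":0.8},
    {"translation":[0,0,-15],"roll":0,"grip":0.9},
    {"translation":[0,0,-55],"roll":0,"grip":1},
    {"translation":[0,0,-100],"roll":0,"grip":1}
  ]
}}

```text
time: 14.35
position: [0.5717, 0.1305, 0.1401]
tool_rot: [2.909, 1.185, -0.003]
contact_force: [1.6, 1.0, 0.4]
finger_gap: 0.0851
finger_force: 0.0
```

Emit:
{"fn": "servo_tool", "kwargs": {
  "increments": [
    {"translation":[0,0,-30],"roll":0,"grip":1},
    {"translation":[0,0,-60],"roll":0,"grip":1},
    {"translation":[0,0,-80],"roll":0,"grip":1},
    {"translation":[0,0,-80],"roll":0,"grip":1},
    {"translation":[0,0,-80],"roll":0,"grip":1}
  ]
}}

```text
time: 14.85
position: [0.5724, 0.1309, 0.2193]
tool_rot: [-2.909, -1.186, -0.001]
contact_force: [-0.3, -0.0, 0.7]
finger_gap: 0.0854
finger_force: 0.0
```

```bash
python3 -c "
from h import *
d=meas('w9.png');st()
c=np.array([.56456,.09694]);e=np.array([.2143,.9768]);p=proj(d,[*(c+.013*e+np.array([.9768,-.2143])*.04),.018]);print(p)
u,v=p.astype(int);u=min(max(u,70),570);v=min(max(v,60),340);cv2.imwrite('pics/w9z.png',cv2.resize(d['color'][v-60:v+60,u-70:u+70,::-1],None,fx=5,fy=5))"
```

```text
wrist ['color', 'K', 'camera_from_world']
14.9 [0.572  0.131  0.2185] [0.1 0.1 0. ] [ 0.048 -0.017 -0.014] 0.08527084578478179 0.0
yel 173 [0.059  0.0119] [0.0385 0.0096] [0.0793 0.0142]
red 122 [0.0269 0.012 ] [0.0196 0.0072] [0.0366 0.0165]
tip 18 [0.0339 0.0125]
t 14.9 p [0.572  0.131  0.2185] F [0.1 0.1 0. ] T [ 0.048 -0.017 -0.014] gap 0.08527084578478179 yaw -0.797 q7 -0.74 effort7 -0.015
[365.18003834 174.17949066]
```

View pics/w9z.png

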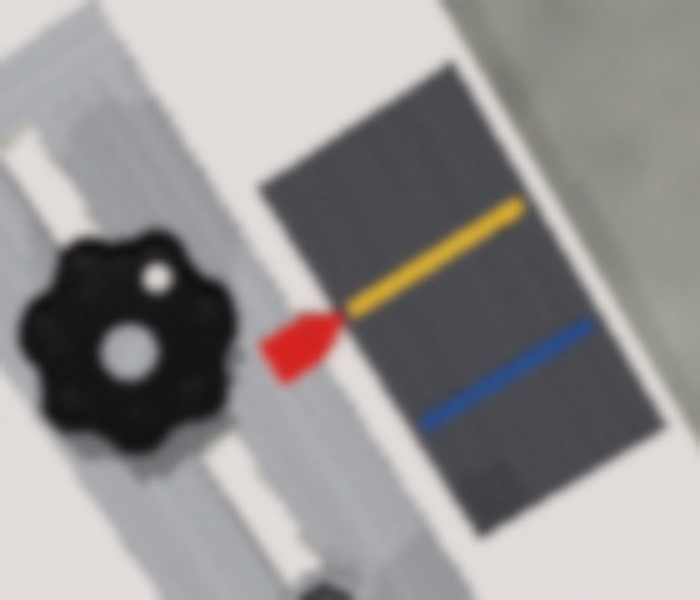

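The red tip at zoomed (345,320) still meets the yellow line's inner end at (350,312), and the arm is clear.

```bash
python3 -c "
from h import *
print(manip.hand_in())"
```

```text
the job is handed in; nothing more can be done
None
```

I slid the bracket until its pointer stood on the yellow line (within about 0.5 mm in the last picture), clamped the knob firm (last slow turn about 0.31 N m, 0.20 held still), let go and handed the job in at about 15 s.

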